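# Lift the gourd coasters off as a stack on a winged skewer

### The arm

A 6-joint arm with a two-finger parallel gripper is mounted at the origin on the work surface. World frame = base frame: x ahead of the robot, y to its left, z up, the work surface at z = 0. Lengths are in m, angles in rad, forces in N, time in s.
With the tool pointing down it reaches from about 0.35 to 0.85 m from the base axis. Payload 8.1 kg.
Tool frame: the origin (TCP) lies on the centre line of the jaws, within the pads' length; the fingertips stand 11 mm ahead of it and the grasp point (between the pads) lies 8 mm behind it (env.finger_overhang is the distance from the TCP to the fingertips, in m); z points along the fingers, y is the direction in which the jaws open and shut (so a half turn about z gives the same grasp; the last joint's range is limited). The gripper opens to 85 mm and grips with 20 to 120 N. Pads are 22 mm wide; open, the fingers measure 114 mm over their backs; the gripper's body (76 mm by 85 mm) begins 54 mm behind the grasp point. The pads swing forward as they close: fully open they stand 13 mm farther back than shut.
Start: joints at [-1.318, 0.13, 1.488, -0, 1.523, -0.085], TCP at [0.199, -0.566, 0.242] pointing down, gripper open.
Joint ranges: [-2.96, 2.96], [-0.89, 2.26], [0.02, 2.5], [-1.34, 4.48], [0, 2.73], [-2.66, 2.66]. Speed limits (rad/s): [2.39, 2.39, 2.79, 3.14, 3.14, 3.14].

### API

Orientations are given as a unit quaternion [x, y, z, w].
In Python, from rig import env gives the robot as it stands.
- The arm moves only by the tool play_rows, never from a script. Its argument "series" is a list of rows, each a list of 4 numbers: the shift along the tool's x, y, z in mm, then the turn about the tool's z in rad. In form: [[x, y, z, roll], ...]. A call has 1 to 8 rows; each row is the pose to reach, as a shift and turn from the pose commanded when the call began, along the tool's axes at that moment; what a row does not reach only later rows make up. A row lasts 1/8 s, in which the tool goes at most 62.5 mm and 10.7 degrees, less where a joint would pass 70% of its speed; a pose out of reach is approached as far as the arm can. A call with a gripper value outside its range is refused whole. "fingers" is the opening, from 0 (shut) to 1 (fully open), set as the call begins (left out, the last holds). The fingers move at their own pace and stop on an object; "squeeze" is the grip in N (left out, the last holds). Time passes only in rows, so rows that repeat a pose let the fingers close. It gives the time, the measured TCP pose, the force and the opening at its end, in the units of the state.
- env.read_state(): the state, without advancing time (a new reading comes with each control period).
- env.get_image(name): name is "side" or "top"; returns a dict with "img" (480x640x3 uint8, red, green, blue), "range_z" (480x640 float32, m along the optical axis (not along the pixel's ray), 0 where there is no reading), "intrinsics" (3x3 intrinsics, pixels), "distortion" ([k1, k2, p1, p2, k3] as OpenCV has them; the pictures are not rectified), "cam_to_world" (4x4, takes a point from camera to world coordinates). Camera axes: x right, y down, z forward; pixel columns grow to the right and rows downward; lengths in m; the calibration is good to about 2 mm. A picture is of the moment at which its call begins.
- env.finish_job(): hands the job in, once; it reports no verdict.
The state is a dict: "time_s": time; "joints": joint angles; "qd": joint speeds; "joint_efforts": joint torques, N m; "eef_pos": TCP position; "ee_rot": TCP orientation; "ft_force": force on the tool from outside, world axes, zero at the start; "wrist_torque": the same for the moment, N m; "gripper_width": opening from 0.0 (shut) to 1.0 (fully open).
Only numpy, scipy, OpenCV 4.12 (cv2) and the standard library are available. Lean on these libraries where they do the work, as an engineer would, in place of code of your own. Each camera call takes 0.05 s, during which the arm holds its last target. There are 200 camera calls.

### The job

Take the winged lifting skewer from the fork of the stand, thread it down through the cross-shaped holes of the three coasters in the caddy, gently feeling for the caddy's floor since nobody knows how long the skewer was set, and turn it an eighth of a turn so that its wings catch under the lowest coaster. Lift all three coasters off together and hang the loaded skewer back in the fork to air, and let go. Never push hard on the caddy or the coasters with the skewer, do not touch the coasters with the gripper, and leave everything else where it stands.

Things in the scene. Friction and masses are not known exactly. Their poses are not given: they have to be found in the camera images.
- skewer: Lifting skewer, upright, 0.19 kg, hung in the fork at the start. Origin: centre of the underside of its steel collar (40 mm wide, 6 mm thick); z up. Below: rod 12 mm thick, ending in four wings, a cross along the skewer's x and y, 16 mm from axis to tip, 7 mm wide, 9 mm tall with lead-in. Lower end 100 to 140 mm below the origin, set at random, fixed in use, not measured: to be felt.
- skewer_grip (a point): Centre of the skewer's wooden handle, 34 mm above the collar's underside, axes as the skewer. The handle is 36 mm along x, 20 mm along y and 55 mm tall (6 to 61 mm above the collar's underside); grip it from above across its 20 mm.
- stand: Fixed stand; origin on the table below the seat. Steel fork at 170 mm height: two level prongs 10 mm wide, 24 mm free between them, open towards the stand's -x, tips 35 mm from the seat with lips 4 mm high. Post 18 mm thick at x = +85 mm, not rising above the fork. Base 10 mm thick, x -45 to +105 mm, 90 mm wide.
- fork_seat (a point): Middle of the seat, level with the top of the prongs (170 mm above the table): a hung skewer has its collar's underside centre here and its rod between the prongs, put in level from the open (-x) end. Axes as the stand.
- caddy: Dark wooden caddy, fixed, 100 x 100 mm, x and y along its sides, origin at the centre of its underside. Its flat floor is 8 mm above the table. Corner ledges carry the lowest coaster, underside 21 mm above the table, so 13 mm is free under it. Corner guides 45 mm high let the coasters turn or slide no more than 2 mm.
- coaster_low_center (a point): Centre of the lowest of three stacked coasters (half thickness). Cork square, 64 x 64 x 10 mm, 15 to 31 g, with a cross-shaped through hole: arms along its x and y (parallel to its sides), 19 mm from centre to end, 11 mm wide. Wings turned 45 degrees below it catch under the solid parts between the arms.
- coaster_mid_center (a point): Centre of the middle of three stacked coasters (half thickness). Cork square, 64 x 64 x 10 mm, 15 to 31 g, with a cross-shaped through hole: arms along its x and y (parallel to its sides), 19 mm from centre to end, 11 mm wide. Wings turned 45 degrees below it catch under the solid parts between the arms.
- coaster_top_center (a point): Centre of the uppermost of three stacked coasters (half thickness). Cork square, 64 x 64 x 10 mm, 15 to 31 g, with a cross-shaped through hole: arms along its x and y (parallel to its sides), 19 mm from centre to end, 11 mm wide. Wings turned 45 degrees below it catch under the solid parts between the arms.
- gourd: Pale ceramic gourd, 72 mm across, 78 mm tall, origin at its underside; a bystander, to be left alone.
- sugar_pot: Orange sugar pot, 76 mm across, 80 mm tall, origin at its underside; a bystander, to be left alone.
- canister: Glass canister with bamboo lid, 88 mm across, 114 mm tall, origin at its underside; a bystander, to be left alone.
- cup: White mug, 72 mm across, 75 mm tall, origin at its underside; a bystander, to be left alone.
- saucer: Terracotta saucer, 110 mm across, 16 mm tall, origin at its underside; a bystander, to be left alone.
- spoon: Wooden spoon lying flat, origin at its underside; a bystander, to be left alone.
Mind the look-alikes: they are no part of the job. What is shaped like the skewer but turquoise is not meant.

How it is judged:
By the outcome, as a careful person would: the job done as asked, in the order asked, and still so for the second after the job is handed in, with the robot touching nothing.
It also fails if it takes over 72 s, if anything falls off the work surface, if the arm or the gripper's body presses on something with over 40 N, if the wrist force passes 120 N, or if a joint passes its speed limit or range.

## Working session

There is one attempt and no reset: what is moved stays moved. The work goes in short steps, Python scripts to look and compute and a tool call to move; the robot and the scene stay as the last step left them, time stands still between calls to the robot, and variables do not carry over. Pictures are saved under pics/ and viewed, about 8 in all and at most 12, crops included, and the job is handed in when it is done.

Besides the shell and the picture viewer there is one more tool, called after "Request:" by a JSON object that holds its "name" and its "arguments", one argument or row to a line. play_rows: Moves the arm, as the interface text tells. Its arguments: {"type":"object","properties":{"series":{"type":"array","items":{"type":"array","items":{"type":"number"}}},"fingers":{"type":"number"},"squeeze":{"type":"number"}},"required":["series"]}

```bash
mkdir -p pics; ls
cat > h.py <<'E'
from rig import env
import numpy as np, cv2, pickle
def grab(n):
    d=env.get_image(n); pickle.dump(d,open(f'{n}.pkl','wb')); return d
def load(n): return pickle.load(open(f'{n}.pkl','rb'))
def save(img,f): cv2.imwrite('pics/'+f,cv2.cvtColor(img,cv2.COLOR_RGB2BGR))
def rays(d,px):
    px=np.asarray(px,float).reshape(-1,1,2)
    u=cv2.undistortPoints(px,np.array(d['intrinsics']),np.array(d['distortion'],float)).reshape(-1,2)
    T=np.array(d['cam_to_world']); r=np.c_[u,np.ones(len(u))]@T[:3,:3].T
    return T[:3,3],r
def onplane(d,px,z):
    o,r=rays(d,px); return o+r*((z-o[2])/r[:,2])[:,None]
def cloud(d):
    h,w=d['range_z'].shape; v,u=np.mgrid[:h,:w]
    o,r=rays(d,np.c_[u.ravel(),v.ravel()])
    return (o+r*d['range_z'].reshape(-1,1)).reshape(h,w,3)
def proj(d,p):
    T=np.linalg.inv(np.array(d['cam_to_world'])); rv=cv2.Rodrigues(T[:3,:3])[0]
    return cv2.projectPoints(np.asarray(p,float).reshape(-1,1,3),rv,T[:3,3],np.array(d['intrinsics']),np.array(d['distortion'],float))[0].reshape(-1,2)
E
python3 - <<'E'
from h import *
for n in ('top','side'):
    d=grab(n); save(d['img'],n+'0.png'); print(n,np.round(d['cam_to_world'],3).tolist(),np.round(d['intrinsics'],1).tolist(),d['distortion'])
print(env.read_state())
E
```

```text
pics
top [[-0.018, -0.996, 0.083, 0.422], [-1.0, 0.019, 0.017, -0.023], [-0.018, -0.082, -0.996, 1.406], [0.0, 0.0, 0.0, 1.0]] [[531.8, 0.0, 322.9], [0.0, 531.8, 230.2], [0.0, 0.0, 1.0]] [-0.16054595  0.          0.          0.          0.        ]
side [[-0.97, -0.186, 0.157, 0.376], [-0.243, 0.719, -0.651, 0.718], [0.008, -0.67, -0.742, 0.98], [0.0, 0.0, 0.0, 1.0]] [[495.5, 0.0, 320.2], [0.0, 495.5, 240.1], [0.0, 0.0, 1.0]] [-0.01104993  0.          0.          0.          0.        ]
{'time_s': 0.1, 'joints': array([-1.31835511e+00,  1.31103195e-01,  1.48917994e+00,  2.93296406e-05,
        1.52299140e+00, -8.54015871e-02]), 'qd': array([-1.22708010e-03, -2.08102714e-03, -3.18967055e-03,  9.01376753e-04,
       -1.31390762e-03,  8.10223515e-05]), 'joint_efforts': array([ 9.36007673e-04, -5.70951033e+01, -5.01941764e+01, -3.80351639e-04,
        8.16870685e-03,  3.22197469e-07]), 'eef_pos': array([ 0.19878203, -0.56560917,  0.24133358]), 'ee_rot': array([ 9.85766445e-01,  1.68118438e-01, -5.55572665e-05, -8.39232476e-04]), 'ft_force': array([0.26418091, 0.44982558, 0.33715327]), 'wrist_torque': array([-0.01023953,  0.01096502, -0.00210809]), 'gripper_width': 0.9995191371611484}
```

View pics/top0.png

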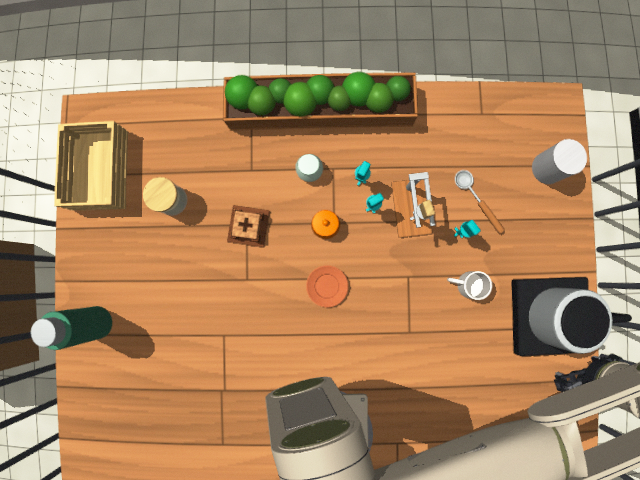

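View pics/side0.png

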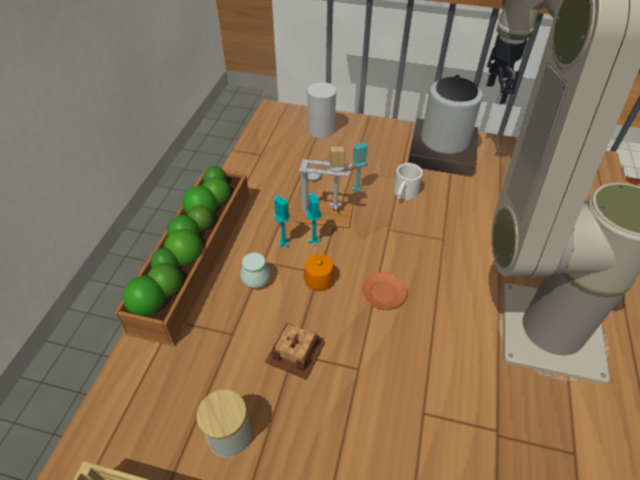

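Candidates for the skewer: the wooden-handled one in the fork at top (428,208) / side (337,157). The turquoise look-alikes are at top (363,173), (374,203), (467,231), and they are excluded. I'll check the choice, the fork and the caddy in one close-up composite.

Run:
```python
from h import *
t=load('top');s=load('side')
def crop(d,x,y,w,h): return cv2.resize(d['img'][y:y+h,x:x+w],(400,300),interpolation=cv2.INTER_CUBIC)
a=np.hstack([crop(t,380,160,80,60+20-20),crop(s,280,135,100,75)])
a=np.hstack([crop(t,385,165,100,75),crop(s,280,140,100,75)])
b=np.hstack([crop(t,208,195,80,60),crop(s,255,312,80,60)])
save(np.vstack([a,b]),'crop1.png')
C=cloud(t)
img=cv2.cvtColor(t['img'],cv2.COLOR_RGB2HSV)
# high points around stand
sub=(slice(165,245),slice(385,490))
P=C[sub].reshape(-1,3)
for lo,hi in ((.15,.19),(.19,.22),(.22,.25)):
    m=(P[:,2]>lo)&(P[:,2]<hi); print(lo,m.sum(),P[m].mean(0).round(4) if m.any() else '')
P=C[195:250,220:280].reshape(-1,3)
for lo,hi in ((.035,.042),(.042,.048),(.048,.056)):
    m=(P[:,2]>lo)&(P[:,2]<hi); print(lo,m.sum(),P[m].mean(0).round(4) if m.any() else '')
```

```text
0.15 693 [ 0.5861 -0.2562  0.168 ]
0.19 48 [ 0.5615 -0.2329  0.2055]
0.22 149 [ 0.5658 -0.24    0.2294]
0.035 42 [0.5551 0.1916 0.0393]
0.042 145 [0.5526 0.2018 0.0459]
0.048 448 [0.5534 0.1971 0.0512]
```

View pics/crop1.png

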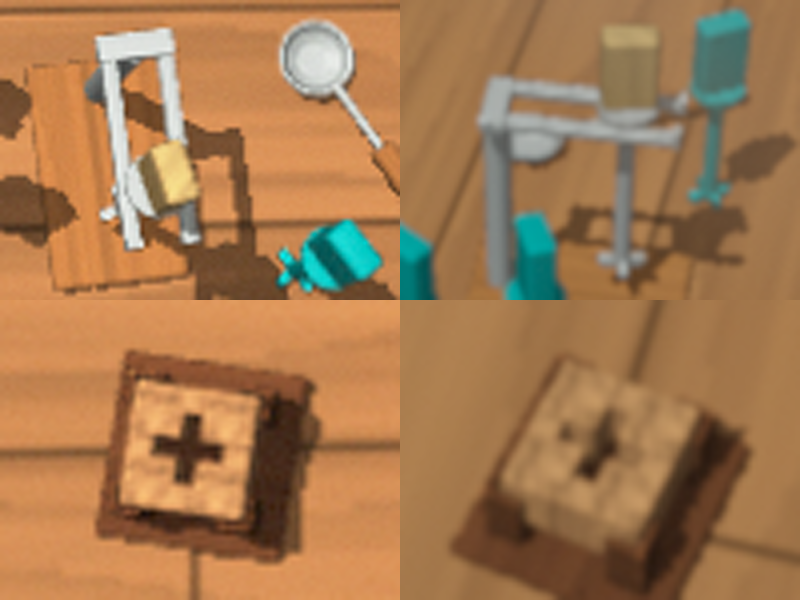

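The crops confirm the wooden-handled skewer in the fork, with its open end toward the robot (image down). The coaster cross is visible at about (187,447) in the lower-left crop. Next I'll measure positions and yaws.

```bash
cat > m.py <<'E'
from h import *
def rect(P):
    (c,(w,h),a)=cv2.minAreaRect((P[:,:2]*1000).astype(np.float32)); return np.round([*c,w,h,a],1)
def handle(d,box):
    C=cloud(d)[box]; H=cv2.cvtColor(d['img'],cv2.COLOR_RGB2HSV)[box]
    wood=(H[...,0]>15)&(H[...,0]<32)&(H[...,2]>120)
    return C,wood
E
python3 - <<'E'
from m import *
for n,box in (('top',np.s_[165:245,385:490]),('side',np.s_[130:215,290:380])):
    d=load(n); C=cloud(d)[box]; z=C[...,2]
    m=(z>.224)&(z<.24)&(C[...,1]>-.30)&(np.abs(C[...,0]-.56)<.05); print(n,'handle top',m.sum(),rect(C[m]),C[m].mean(0).round(4),np.median(z[m]).round(4))
    m=(z>.160)&(z<.175); 
    P=C[m]; print('fork',rect(P),np.median(P[:,2]).round(4),len(P))
    # handle edges by colour
d=load('top')
H=cv2.cvtColor(d['img'],cv2.COLOR_RGB2HSV); print('handle hsv',H[200:216:4,422:434:3].tolist())
print('coaster hsv',H[212:240:6,236:262:6].tolist())
# caddy/coaster by edge: coaster mask by depth & colour
d=load('top')
for n,box in (('top',np.s_[190:255,215:280]),('side',np.s_[315:375,255:335])):
    d=load(n);C=cloud(d)[box];z=C[...,2];V=cv2.cvtColor(d['img'],cv2.COLOR_RGB2HSV)[box][...,2]
    m=(z>.044)&(z<.058)&(V>130)
    P=C[m];print(n,'coaster',rect(P),P.mean(0).round(4),np.median(P[:,2]).round(4),len(P))
    print('all caddy rect z>5mm',rect(C[(z>.006)]))
E
```

```text
top handle top 143 [ 566.  -241.    35.8   20.9   16.8] [ 0.566  -0.2403  0.2297] 0.2296
fork [ 561.9 -263.9  212.1  110.    41.9] 0.169 554
side handle top 98 [ 565.5 -240.3   36.    20.7   23.3] [ 0.5657 -0.2381  0.2301] 0.2307
fork [ 583.8 -255.   270.   127.3   62.3] 0.169 532
handle hsv [[[13, 164, 207], [14, 158, 202], [20, 116, 230], [18, 19, 179]], [[19, 121, 137], [23, 113, 244], [21, 120, 232], [18, 131, 198]], [[19, 117, 126], [20, 122, 229], [22, 113, 242], [22, 113, 243]], [[19, 129, 117], [19, 127, 154], [23, 110, 247], [19, 116, 230]]]
coaster hsv [[[15, 141, 229], [14, 142, 214], [12, 156, 165], [11, 158, 140], [10, 160, 124]], [[14, 141, 226], [14, 144, 220], [13, 144, 170], [15, 137, 237], [10, 152, 104]], [[16, 134, 239], [11, 157, 70], [8, 148, 69], [14, 145, 215], [12, 164, 70]], [[15, 141, 228], [14, 142, 183], [14, 146, 198], [14, 143, 195], [12, 151, 66]], [[14, 145, 142], [14, 141, 219], [14, 143, 207], [14, 140, 228], [15, 144, 53]]]
top coaster [555.8 200.3  72.8  69.8  80.1] [0.5535 0.1993 0.0506] 0.0506 524
all caddy rect z>5mm [544.5 121.3 331.6 181.8  78.5]
side coaster [557.7 196.6  74.   71.   81.3] [0.5547 0.1987 0.0517] 0.0519 710
all caddy rect z>5mm [462.7 395.4 157.  652.9  26.9]
```

Run:
```python
from m import *
def big(m):
    n,l,s,c=cv2.connectedComponentsWithStats(m.astype(np.uint8)); i=1+np.argmax(s[1:,4]); return l==i
def pix(m,box):
    v,u=np.nonzero(m); return np.c_[u+box[1].start,v+box[0].start]
for n,hb,cb in (('top',np.s_[195:225,412:442],np.s_[200:250,225:272]),('side',np.s_[140:165,322:350],np.s_[318:372,262:325])):
    d=load(n);H=cv2.cvtColor(d['img'],cv2.COLOR_RGB2HSV).astype(int)
    h=H[hb];C=cloud(d)[hb]
    m=big((h[...,0]>16)&(h[...,0]<27)&(h[...,1]>90)&(h[...,2]>(185 if n=='top' else 175)))
    P=onplane(d,pix(m,hb),.231);print(n,'handle',m.sum(),rect(P),(P.mean(0)*1000).round(1))
    h=H[cb];z=cloud(d)[cb][...,2]
    m=big((h[...,2]>150)&(z>.046)&(z<.056)&(h[...,1]<150))
    P=onplane(d,pix(m,cb),.051);print('coaster',m.sum(),rect(P),(P.mean(0)*1000).round(1))
    # hole: dark pixels enclosed
    f=m.astype(np.uint8); cn,_=cv2.findContours(f,cv2.RETR_EXTERNAL,cv2.CHAIN_APPROX_NONE)
    full=np.zeros_like(f);cv2.drawContours(full,cn,-1,1,-1); hole=big((full==1)&(f==0))
    P=onplane(d,pix(hole,cb),.051);print('hole',hole.sum(),rect(P),(P.mean(0)*1000).round(1))
    # fork by z and grey colour
    fb=np.s_[165:240,390:450] if n=='top' else np.s_[150:190,290:370]
    C=cloud(d)[fb];h=H[fb];m=(C[...,2]>.160)&(C[...,2]<.176)&(h[...,1]<60)
    m=big(m);P=onplane(d,pix(m,fb),.170)
    print('fork',m.sum(),rect(P),(P.mean(0)*1000).round(1))
    allC=cloud(d);m=(np.abs(H[...,0]-90)<8)&(H[...,1]>180)&(allC[...,2]>.05)
    N,l,s,c=cv2.connectedComponentsWithStats(m.astype(np.uint8))
    for i in range(1,N):
        if s[i,4]>40: Q=allC[l==i];print('decoy',c[i].round(),Q.mean(0).round(3),Q.min(0).round(3),Q.max(0).round(3))
```

```text
top handle 119 [ 566.5 -239.6   33.3   18.6   18. ] [ 566.5 -239.3  231. ]
coaster 477 [553.3 198.9  64.   64.   81.2] [553.2 198.8  51. ]
hole 116 [553.  200.8  35.5  33.6  33.2] [553.2 199.7  51. ]
fork 433 [ 594.3 -235.4  126.    46.2    5.5] [ 610.4 -229.2  170. ]
decoy [363. 171.] [ 0.668 -0.101  0.14 ] [ 0.653 -0.118  0.097] [ 0.689 -0.085  0.166]
decoy [375. 202.] [ 0.593 -0.127  0.144] [ 0.577 -0.145  0.099] [ 0.616 -0.109  0.166]
decoy [469. 229.] [ 0.525 -0.354  0.139] [ 0.509 -0.373  0.099] [ 0.544 -0.339  0.167]
side handle 48 [ 567.8 -242.1   29.3   11.9   14.7] [ 568.2 -241.8  231. ]
coaster 634 [554.8 196.8  67.7  62.6  81. ] [554.9 198.   51. ]
hole 139 [555.9 197.2  29.1  32.5  36.6] [555.  197.1  51. ]
fork 366 [ 594.3 -235.5  126.7   53.     8.4] [ 605.9 -228.9  170. ]
decoy [313. 209.] [ 0.595 -0.113  0.138] [ 0.376 -0.143  0.05 ] [0.615 0.718 0.98 ]
decoy [281. 211.] [ 0.669 -0.089  0.139] [ 0.376 -0.113  0.052] [0.688 0.718 0.98 ]
```

Request:
{"name": "play_rows", "arguments": {
  "series": [
    [0, 0, -60, 0],
    [0, 0, -120, 0],
    [0, 0, -150, 0],
    [50, -20, -150, 0.02],
    [100, -40, -150, 0.02],
    [150, -60, -150, 0.02],
    [200, -80, -150, 0.02],
    [250, -102, -150, 0.02]
  ],
  "fingers": 0.55
}}

```text
time_s: 1.1
eef_pos: [0.4019, -0.3856, 0.3918]
ee_rot: [0.987, 0.158, -0.0, -0.0]
ft_force: [-0.1, -0.7, -0.1]
gripper_width: 0.549
```

```bash
cat > st.py <<'E'
from h import *
from scipy.spatial.transform import Rotation as R
import sys
def delta(tx,ty,tz,yaw):
    s=env.read_state(); Rm=R.from_quat(s['ee_rot']).as_matrix(); cy=np.degrees(np.arctan2(Rm[1,0],Rm[0,0]))
    d=Rm.T@(np.array([tx,ty,tz])-s['eef_pos'])*1000
    print('t',round(s['time_s'],2),'pos',s['eef_pos'].round(4),'yaw',cy.round(2),'tilt',Rm[:,2].round(3),'F',s['ft_force'].round(2),'T',s['wrist_torque'].round(2),'w',round(s['gripper_width'],3),'j',s['joints'].round(2))
    print('delta',d.round(1),'roll',round(np.radians((cy-yaw+180)%360-180),3))
if __name__=='__main__': delta(*map(float,sys.argv[1:5]))
E
python3 st.py .566 -.240 .28 18
```

```text
t 1.1 pos [ 0.4019 -0.3856  0.3918] yaw 18.2 tilt [-0.     0.001 -1.   ] F [-0.13 -0.69 -0.11] T [-0.01  0.02  0.  ] w 0.549 j [-0.86  0.    1.35 -0.    1.79  0.4 ]
delta [201.4 -87.  111.8] roll 0.003
```

Request:
{"name": "play_rows", "arguments": {
  "series": [
    [50, -22, 0, 0],
    [100, -44, 0, 0],
    [150, -66, 0, 0],
    [201, -87, 0, 0],
    [201, -87, 50, 0],
    [201, -87, 100, 0],
    [201, -87, 112, 0],
    [201, -87, 112, 0]
  ]
}}

```text
time_s: 2.1
eef_pos: [0.5644, -0.2416, 0.2803]
ee_rot: [0.987, 0.158, -0.001, -0.0]
ft_force: [-0.1, -0.2, 0.5]
gripper_width: 0.55
```

Run:
```python
from h import *
from st import delta
delta(.566,-.24,.197,18)
t=grab('top');s=grab('side')
f=lambda d,x,y: cv2.resize(d['img'][y:y+100,x:x+130],(400,308),interpolation=cv2.INTER_CUBIC)
save(np.hstack([f(t,370,150),f(s,275,95)]),'c2.png')
```

```text
t 2.1 pos [ 0.5644 -0.2416  0.2803] yaw 18.19 tilt [-0.001  0.001 -1.   ] F [-0.11 -0.23  0.52] T [-0.02  0.04 -0.02] w 0.55 j [-0.49  0.16  1.39  0.    1.6   0.77]
delta [ 2.1 -0.9 83.3] roll 0.003
```

View pics/c2.png

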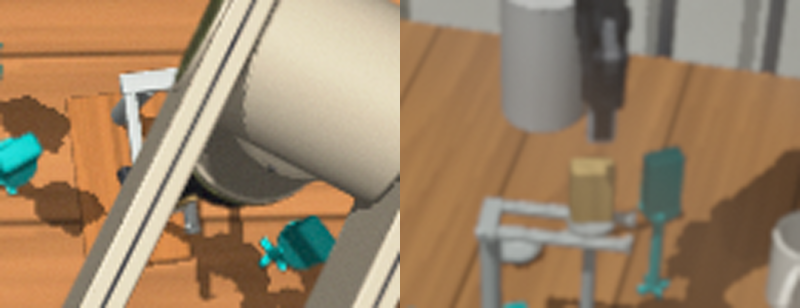

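Side view: the fingers at (600,120) sit over the handle at (592,180). In the top view the arm hides the handle. I'm going down to grasp.

Request:
{"name": "play_rows", "arguments": {
  "series": [
    [1, -1, 30, 0],
    [1, -1, 60, 0],
    [1, -1, 78, 0],
    [1, -1, 83, 0],
    [1, -1, 83, 0]
  ]
}}

```text
time_s: 2.82
eef_pos: [0.5658, -0.2406, 0.1985]
ee_rot: [0.987, 0.158, 0.001, 0.0]
ft_force: [-0.8, 0.2, 0.2]
gripper_width: 0.554
```

Request:
{"name": "play_rows", "arguments": {
  "series": [
    [0, 0, 0, 0],
    [0, 0, 0, 0],
    [0, 0, 0, 0],
    [0, 0, 0, 0],
    [0, 0, 0, 0],
    [0, 0, 0, 0]
  ],
  "fingers": 0,
  "squeeze": 60
}}

```text
time_s: 3.58
eef_pos: [0.566, -0.2407, 0.1988]
ee_rot: [0.987, 0.158, 0.001, 0.001]
ft_force: [-0.2, -0.1, 5.2]
gripper_width: 0.226
```

```bash
python3 st.py .566 -.24 .197 18
```

```text
t 3.58 pos [ 0.566  -0.2407  0.1988] yaw 18.21 tilt [ 0.002 -0.001 -1.   ] F [-0.18 -0.09  5.21] T [0.11 0.16 0.01] w 0.226 j [-0.49  0.19  1.5   0.    1.45  0.77]
delta [ 0.2 -0.6  1.8] roll 0.004
```

Request:
{"name": "play_rows", "arguments": {
  "series": [
    [0, 0, -5, 0],
    [0, 0, -9, 0],
    [0, 0, -9, 0],
    [-20, -4, -9, 0],
    [-40, -9, -9, 0],
    [-60, -13, -9, 0],
    [-80, -17, -9, 0],
    [-80, -17, -9, 0]
  ]
}}

```text
time_s: 4.58
eef_pos: [0.4832, -0.2493, 0.2061]
ee_rot: [0.987, 0.158, -0.0, -0.0]
ft_force: [-0.0, -0.5, -2.0]
gripper_width: 0.224
```

```bash
python3 st.py .486 -.23 .36 18
```

```text
t 4.58 pos [ 0.4832 -0.2493  0.2061] yaw 18.15 tilt [-0.  0. -1.] F [-0.03 -0.53 -1.97] T [-0.03 -0.01  0.01] w 0.224 j [-0.57 -0.    1.69 -0.    1.45  0.68]
delta [   8.7  -17.5 -153.9] roll 0.003
```

Request:
{"name": "play_rows", "arguments": {
  "series": [
    [0, 0, -40, 0],
    [0, 0, -80, 0],
    [0, 0, -120, 0],
    [0, 0, -150, 0],
    [0, 0, -154, 0],
    [40, -80, -154, 0.1],
    [60, -120, -154, 0.2],
    [80, -160, -154, 0.3]
  ]
}}

```text
time_s: 5.58
eef_pos: [0.5099, -0.0699, 0.3582]
ee_rot: [1.0, 0.007, -0.001, -0.0]
ft_force: [1.2, 0.3, -1.1]
gripper_width: 0.227
```

```bash
python3 st.py .554 .198 .33 -9
```

```text
t 5.58 pos [ 0.5099 -0.0699  0.3582] yaw 0.83 tilt [-0.002  0.001 -1.   ] F [ 1.2   0.27 -1.12] T [ 0.05 -0.03  0.01] w 0.227 j [-0.24 -0.12  1.53  0.    1.73  1.32]
delta [  48.  -267.2   28.3] roll 0.172
```

Request:
{"name": "play_rows", "arguments": {
  "series": [
    [9, -50, 0, 0.1],
    [18, -100, 0, 0.17],
    [27, -150, 0, 0.17],
    [36, -200, 0, 0.17],
    [44, -245, 10, 0.17],
    [46, -265, 28, 0.17],
    [46, -265, 28, 0.17],
    [46, -265, 28, 0.17]
  ]
}}

```text
time_s: 6.58
eef_pos: [0.5512, 0.1927, 0.3315]
ee_rot: [0.997, -0.076, -0.001, 0.0]
ft_force: [-0.3, -0.8, -0.4]
gripper_width: 0.225
```

Run:
```python
from h import *
from st import delta
delta(.554,.198,.33,-9)
t=grab('top');s=grab('side')
f=lambda d,x,y,w,h: cv2.resize(d['img'][y:y+h,x:x+w],(400,600),interpolation=cv2.INTER_CUBIC)
p=proj(s,[[.554,.198,.3],[.554,.198,.05]]);print(p)
cx=int(p[:,0].mean())
save(np.hstack([f(t,200,170,100,150),f(s,cx-60,215,120,180)]),'c3.png'); print(cx-60)
```

```text
t 6.58 pos [0.5512 0.1927 0.3315] yaw -8.76 tilt [-0.001 -0.001 -1.   ] F [-0.29 -0.82 -0.41] T [-0.04  0.04 -0.03] w 0.225 j [ 0.25  0.07  1.39 -0.    1.68  1.97]
delta [ 2.  -5.7  1.4] roll 0.004
[[290.6912124  267.84982128]
 [294.91243046 341.4524284 ]]
232
```

View pics/c3.png

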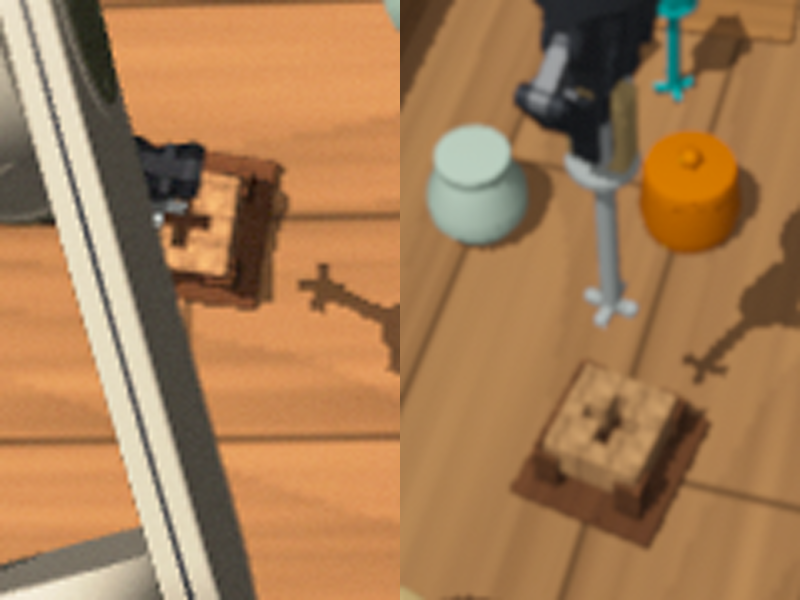

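The side view shows the wings at about full-image px (295,306), with the cross hole below at about (291,340). I'll compare the rod axis seen by the side camera with the TCP.

Run:
```python
from h import *
s=load('side');C=cloud(s);H=cv2.cvtColor(s['img'],cv2.COLOR_RGB2HSV)
b=np.s_[255:316,282:306];P=C[b];m=(H[b][...,1]<60)&(P[...,2]>.12)&(P[...,2]<.3)&(abs(P[...,1]-.2)<.05)
P=P[m];v,u=np.nonzero(m);v+=255;u+=282
cam=s['cam_to_world'][:3,3]; h=(cam-[.551,.193,.2])[:2];h/=np.linalg.norm(h);print('toward cam',h)
for r in range(268,316,3):
    k=(v>=r)&(v<r+3)
    if k.sum(): q=P[k]; print(r,k.sum(),u[k].min(),u[k].max(),'z',q[:,2].mean().round(4),q[:,2].min().round(4),'axis est',(np.median(q[:,:2],0)-h*.006*.8).round(4))
```

```text
toward cam [-0.3158578   0.94880654]
271 6 291 296 z 0.2851 0.2826 axis est [0.5509 0.1925]
274 15 291 295 z 0.2792 0.2741 axis est [0.552  0.1919]
277 17 291 296 z 0.27 0.2649 axis est [0.5515 0.1914]
280 18 291 296 z 0.261 0.255 axis est [0.5519 0.1918]
283 18 291 296 z 0.2521 0.2455 axis est [0.5519 0.1918]
286 17 291 296 z 0.2434 0.2395 axis est [0.5517 0.1922]
289 15 292 296 z 0.2343 0.229 axis est [0.5514 0.1926]
292 15 292 296 z 0.2247 0.2202 axis est [0.552  0.1924]
295 16 292 297 z 0.2148 0.2098 axis est [0.5521 0.1922]
298 18 292 298 z 0.2044 0.1926 axis est [0.5518 0.1918]
301 27 288 298 z 0.1896 0.1761 axis est [0.5531 0.1897]
304 36 288 302 z 0.1808 0.1721 axis est [0.5533 0.1892]
307 29 292 302 z 0.1774 0.168 axis est [0.5483 0.1924]
310 11 291 294 z 0.177 0.1739 axis est [0.5548 0.201 ]
```

Request:
{"name": "play_rows", "arguments": {
  "series": [
    [2, -6, 0, 0],
    [2, -6, 30, 0],
    [2, -6, 60, 0],
    [2, -6, 90, 0],
    [2, -6, 105, 0],
    [2, -6, 105, 0],
    [2, -6, 105, 0],
    [2, -6, 105, 0]
  ]
}}

```text
time_s: 7.68
eef_pos: [0.555, 0.1995, 0.229]
ee_rot: [0.997, -0.076, 0.001, -0.0]
ft_force: [-0.4, -0.7, -2.6]
gripper_width: 0.225
```

Run:
```python
from h import *
from st import delta
delta(.554,.1983,.225,-9)
t=grab('top');s=grab('side')
f=lambda d,x,y,w,h: cv2.resize(d['img'][y:y+h,x:x+w],(400,600),interpolation=cv2.INTER_CUBIC)
save(np.hstack([f(t,220,180,60,90),f(s,265,275,60,90)]),'c4.png')
C=cloud(s);H=cv2.cvtColor(s['img'],cv2.COLOR_RGB2HSV)
v,u=np.nonzero((H[...,1]<70)&(C[...,2]>.05)&(C[...,2]<.16)&(abs(C[...,1]-.2)<.03)&(abs(C[...,0]-.554)<.03));P=C[v,u]
h=np.array([-.316,.949])
for z in np.arange(.05,.17,.01):
    k=(P[:,2]>=z)&(P[:,2]<z+.01)
    if k.any(): print(z.round(3),k.sum(),P[k,2].min().round(4),(np.median(P[k,:2],0)-h*.005).round(4), u[k].min(),u[k].max(),v[k].min(),v[k].max())
```

```text
t 7.67 pos [0.555  0.1995 0.229 ] yaw -8.72 tilt [ 0.003  0.001 -1.   ] F [-0.43 -0.72 -2.65] T [ 0.03 -0.03 -0.03] w 0.225 j [ 0.26  0.11  1.54 -0.    1.49  1.98]
delta [-0.9  1.3  4. ] roll 0.005
0.05 5 0.0501 [0.5742 0.1765] 287 301 332 336
0.06 8 0.0642 [0.5556 0.197 ] 290 299 337 343
0.07 68 0.0705 [0.5567 0.1973] 287 301 330 342
0.08 13 0.0801 [0.5544 0.1982] 292 296 333 336
0.09 16 0.0902 [0.5575 0.1988] 291 296 330 334
0.1 13 0.1001 [0.5544 0.1987] 291 296 329 331
0.11 12 0.11 [0.5558 0.1987] 291 295 326 328
0.12 14 0.1207 [0.5551 0.1994] 291 295 323 326
0.13 14 0.1307 [0.5553 0.1991] 291 295 320 323
0.14 17 0.1407 [0.5549 0.1996] 290 295 317 321
0.15 15 0.1501 [0.5566 0.1988] 290 295 314 317
```

View pics/c4.png

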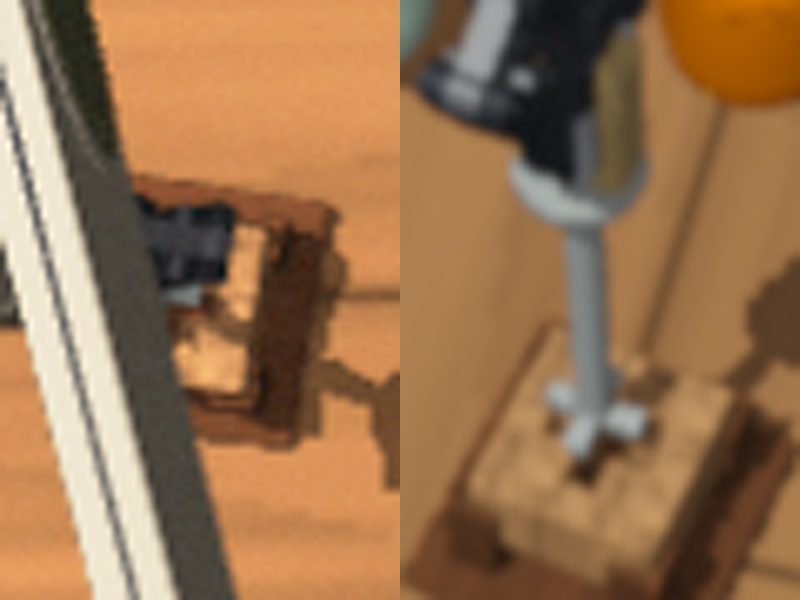

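Side crop: the wings at (595,410) hover over the cross hole, with the arms aligned. I'm shifting about 1 mm and descending gently.

Request:
{"name": "play_rows", "arguments": {
  "series": [
    [-1, 1, 3, 0],
    [-1, 1, 6, 0],
    [-1, 1, 9, 0],
    [-1, 1, 12, 0],
    [-1, 1, 14, 0],
    [-1, 1, 16, 0],
    [-1, 1, 16, 0]
  ]
}}

```text
time_s: 8.65
eef_pos: [0.553, 0.1984, 0.2111]
ee_rot: [0.997, -0.076, -0.0, 0.0]
ft_force: [0.1, 0.3, -2.4]
gripper_width: 0.224
```

Request:
{"name": "play_rows", "arguments": {
  "series": [
    [0, 0, 2, 0],
    [0, 0, 4, 0],
    [0, 0, 4, 0]
  ]
}}

```text
time_s: 9.02
eef_pos: [0.5529, 0.1984, 0.207]
ee_rot: [0.997, -0.076, -0.0, 0.0]
ft_force: [-0.2, -0.4, -2.2]
gripper_width: 0.228
```

```bash
python3 st.py .554 .1983 .2 -9
```

```text
t 9.03 pos [0.5529 0.1984 0.207 ] yaw -8.72 tilt [-0. -0. -1.] F [-0.24 -0.39 -2.17] T [ 0.03 -0.01 -0.02] w 0.228 j [0.26 0.12 1.57 0.   1.46 1.98]
delta [ 1.1 -0.1  7. ] roll 0.005
```

Request:
{"name": "play_rows", "arguments": {
  "series": [
    [0.5, 0, 2, 0],
    [1, 0, 4, 0],
    [1, 0, 6, 0],
    [1, 0, 6, 0]
  ]
}}

```text
time_s: 9.52
eef_pos: [0.5539, 0.1982, 0.201]
ee_rot: [0.997, -0.076, -0.0, 0.0]
ft_force: [0.5, 0.4, -2.5]
gripper_width: 0.227
```

Request:
{"name": "play_rows", "arguments": {
  "series": [
    [0, 0, 2, 0],
    [0, 0, 4, 0],
    [0, 0, 6, 0],
    [0, 0, 6, 0]
  ]
}}

```text
time_s: 10.02
eef_pos: [0.5539, 0.1982, 0.195]
ee_rot: [0.997, -0.076, -0.0, 0.0]
ft_force: [0.7, -0.3, -2.0]
gripper_width: 0.23
```

Request:
{"name": "play_rows", "arguments": {
  "series": [
    [0, 0, 2, 0],
    [0, 0, 4, 0],
    [0, 0, 4, 0]
  ]
}}

```text
time_s: 10.4
eef_pos: [0.5539, 0.1982, 0.191]
ee_rot: [0.997, -0.076, -0.0, 0.0]
ft_force: [-0.8, -0.3, -2.3]
gripper_width: 0.226
```

Request:
{"name": "play_rows", "arguments": {
  "series": [
    [0, 0, 2, 0],
    [0, 0, 4, 0],
    [0, 0, 6, 0],
    [0, 0, 8, 0],
    [0, 0, 10, 0],
    [0, 0, 10, 0]
  ]
}}

```text
time_s: 11.15
eef_pos: [0.5539, 0.1982, 0.181]
ee_rot: [0.997, -0.076, -0.0, 0.0]
ft_force: [-0.0, -0.6, -1.6]
gripper_width: 0.226
```

Request:
{"name": "play_rows", "arguments": {
  "series": [
    [0, 0, 1, 0],
    [0, 0, 2, 0],
    [0, 0, 2, 0]
  ]
}}

```text
time_s: 11.52
eef_pos: [0.554, 0.1982, 0.1792]
ee_rot: [0.997, -0.076, -0.0, 0.0]
ft_force: [0.3, -0.0, -1.8]
gripper_width: 0.227
```

Request:
{"name": "play_rows", "arguments": {
  "series": [
    [0, 0, 1, 0],
    [0, 0, 2, 0],
    [0, 0, 2, 0]
  ]
}}

```text
time_s: 11.9
eef_pos: [0.5539, 0.1982, 0.1771]
ee_rot: [0.997, -0.076, -0.0, 0.0]
ft_force: [0.2, 0.5, -2.0]
gripper_width: 0.224
```

Request:
{"name": "play_rows", "arguments": {
  "series": [
    [0, 0, 1, 0],
    [0, 0, 1.5, 0],
    [0, 0, 1.5, 0]
  ]
}}

```text
time_s: 12.28
eef_pos: [0.554, 0.1983, 0.1757]
ee_rot: [0.997, -0.076, -0.0, 0.0]
ft_force: [0.2, -0.2, -1.4]
gripper_width: 0.225
```

Request:
{"name": "play_rows", "arguments": {
  "series": [
    [0, 0, 0.5, 0],
    [0, 0, 1, 0],
    [0, 0, 1, 0]
  ]
}}

```text
time_s: 12.65
eef_pos: [0.554, 0.1982, 0.1747]
ee_rot: [0.997, -0.076, -0.0, 0.0]
ft_force: [-0.6, 0.1, -0.9]
gripper_width: 0.228
```

Request:
{"name": "play_rows", "arguments": {
  "series": [
    [0, 0, 0.5, 0],
    [0, 0, 1, 0],
    [0, 0, 1, 0]
  ]
}}

```text
time_s: 13.02
eef_pos: [0.554, 0.1983, 0.1738]
ee_rot: [0.997, -0.076, -0.0, 0.0]
ft_force: [0.1, -0.8, -3.1]
gripper_width: 0.222
```

Request:
{"name": "play_rows", "arguments": {
  "series": [
    [0, 0, 0.5, 0],
    [0, 0, 1, 0],
    [0, 0, 1, 0]
  ]
}}

```text
time_s: 13.4
eef_pos: [0.554, 0.1982, 0.1727]
ee_rot: [0.997, -0.076, -0.0, 0.0]
ft_force: [-0.7, 0.6, -2.6]
gripper_width: 0.226
```

Request:
{"name": "play_rows", "arguments": {
  "series": [
    [0, 0, 0.5, 0],
    [0, 0, 1, 0],
    [0, 0, 1, 0]
  ]
}}

```text
time_s: 13.78
eef_pos: [0.5543, 0.1983, 0.1725]
ee_rot: [0.997, -0.076, 0.0, -0.0]
ft_force: [-1.1, 0.1, 4.1]
gripper_width: 0.226
```

Floor felt at TCP z≈0.1725 (about 6 N), agreeing with the visual length estimate. I'm raising about 2 mm and turning 45°.

Request:
{"name": "play_rows", "arguments": {
  "series": [
    [0, 0, -1.5, 0],
    [0, 0, -2.7, 0],
    [0, 0, -2.7, 0]
  ]
}}

```text
time_s: 14.15
eef_pos: [0.5539, 0.1982, 0.1743]
ee_rot: [0.997, -0.076, -0.0, 0.0]
ft_force: [-1.2, 0.2, -2.3]
gripper_width: 0.229
```

Request:
{"name": "play_rows", "arguments": {
  "series": [
    [0, 0, 0, -0.1],
    [0, 0, 0, -0.2],
    [0, 0, 0, -0.3],
    [0, 0, 0, -0.4],
    [0, 0, 0, -0.5],
    [0, 0, 0, -0.6],
    [0, 0, 0, -0.7],
    [0, 0, 0, -0.785]
  ]
}}

```text
time_s: 15.15
eef_pos: [0.5539, 0.1983, 0.1742]
ee_rot: [0.95, 0.313, -0.0, -0.0]
ft_force: [0.5, 0.6, -2.1]
gripper_width: 0.225
```

Request:
{"name": "play_rows", "arguments": {
  "series": [
    [0, 0, 0, 0],
    [0, 0, 0, 0]
  ]
}}

```text
time_s: 15.4
eef_pos: [0.554, 0.1983, 0.1743]
ee_rot: [0.951, 0.31, -0.0, -0.0]
ft_force: [0.2, 0.3, -1.8]
gripper_width: 0.226
```

```bash
python3 st.py .554 .1983 .1745 36
```

```text
t 15.4 pos [0.554  0.1983 0.1743] yaw 36.15 tilt [-0. -0. -1.] F [ 0.17  0.31 -1.84] T [-0.02 -0.01 -0.01] w 0.226 j [0.26 0.14 1.6  0.   1.4  1.2 ]
delta [ 0.1 -0.  -0.2] roll 0.003
```

Request:
{"name": "play_rows", "arguments": {
  "series": [
    [0, 0, -2, 0],
    [0, 0, -4, 0],
    [0, 0, -6, 0],
    [0, 0, -9, 0],
    [0, 0, -13, 0],
    [0, 0, -17, 0],
    [0, 0, -20, 0],
    [0, 0, -20, 0]
  ]
}}

```text
time_s: 16.4
eef_pos: [0.5542, 0.1983, 0.195]
ee_rot: [0.95, 0.311, 0.0, 0.0]
ft_force: [-0.5, 0.5, -2.8]
gripper_width: 0.225
```

Request:
{"name": "play_rows", "arguments": {
  "series": [
    [0, 0, -8, 0],
    [0, 0, -18, 0],
    [0, 0, -30, 0],
    [0, 0, -45, 0],
    [0, 0, -60, 0],
    [0, 0, -70, 0],
    [0, 0, -72, 0],
    [0, 0, -72, 0]
  ]
}}

```text
time_s: 17.4
eef_pos: [0.5539, 0.1982, 0.2662]
ee_rot: [0.95, 0.311, -0.0, -0.0]
ft_force: [0.4, -0.9, -2.7]
gripper_width: 0.225
```

Run:
```python
from h import *
from st import delta
delta(.554,.1983,.36,36)
t=grab('top');s=grab('side')
f=lambda d,x,y,w,h: cv2.resize(d['img'][y:y+h,x:x+w],(400,600),interpolation=cv2.INTER_CUBIC)
save(np.hstack([f(t,210,170,80,120),f(s,245,250,100,150)]),'c5.png')
```

```text
t 17.4 pos [0.5539 0.1982 0.2662] yaw 36.26 tilt [-0. -0. -1.] F [ 0.36 -0.94 -2.7 ] T [-0.   -0.01  0.06] w 0.225 j [ 0.26  0.09  1.49 -0.    1.56  1.19]
delta [  0.1  -0.  -93.8] roll 0.004
```

View pics/c5.png

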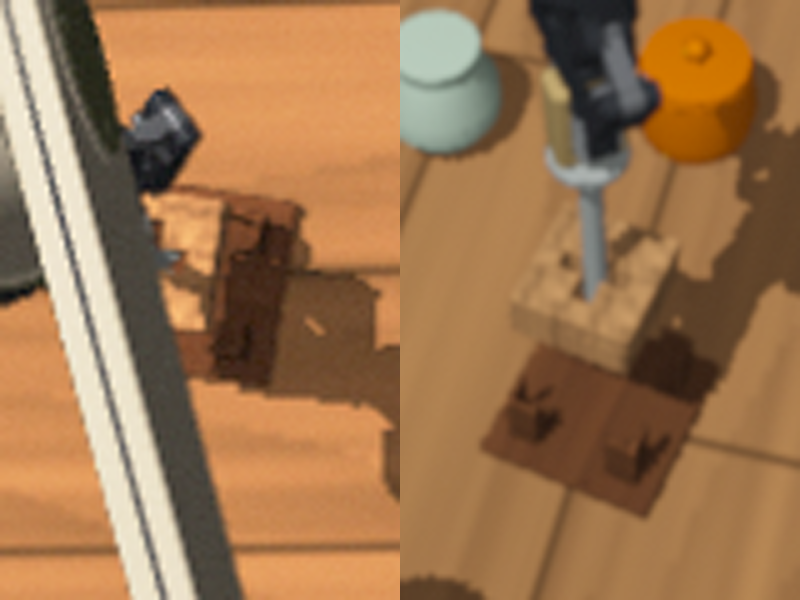

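All three coasters hang on the skewer and the caddy is empty (side crop: stack at (595,285), bare caddy at (590,430)). I'm carrying them up and across at fixed yaw.

Request:
{"name": "play_rows", "arguments": {
  "series": [
    [0, 0, -8, 0],
    [0, 0, -24, 0],
    [0, 0, -44, 0],
    [0, 0, -64, 0],
    [0, 0, -80, 0],
    [-4, 4, -90, 0],
    [-15, 14, -94, 0],
    [-34, 31, -94, 0]
  ]
}}

```text
time_s: 18.5
eef_pos: [0.5446, 0.1523, 0.3602]
ee_rot: [0.95, 0.312, -0.0, 0.0]
ft_force: [1.3, -0.6, -1.8]
gripper_width: 0.226
```

Request:
{"name": "play_rows", "arguments": {
  "series": [
    [-25, 23, 0, 0],
    [-50, 46, 0, 0],
    [-75, 69, 0, 0],
    [-100, 92, 0, 0],
    [-125, 115, 0, 0],
    [-150, 138, 0, 0],
    [-175, 161, 0, 0],
    [-200, 184, 0, 0]
  ]
}}

```text
time_s: 19.5
eef_pos: [0.4913, -0.1152, 0.3597]
ee_rot: [0.95, 0.311, -0.001, -0.0]
ft_force: [0.2, -1.6, -2.9]
gripper_width: 0.226
```

Run:
```python
from h import *
from st import delta
delta(.467,-.251,.36,36.2)
d=load('top');C=cloud(d)
m=(C[...,2]>.03)&(C[...,2]<.09);b=np.s_[262:305,440:500];P=C[b][m[b]];print('mug',P.min(0),P.max(0),P.mean(0))
```

```text
t 19.5 pos [ 0.4913 -0.1152  0.3597] yaw 36.22 tilt [-0.001  0.    -1.   ] F [ 0.2  -1.55 -2.95] T [-0.05 -0.02  0.04] w 0.226 j [-0.33 -0.15  1.55 -0.    1.74  0.61]
delta [-99.8  95.2  -0.2] roll 0.0
mug [ 0.35159078 -0.42389174  0.03027847] [ 0.42269746 -0.31764806  0.08296844] [ 0.38917706 -0.3799202   0.06031864]
```

Request:
{"name": "play_rows", "arguments": {
  "series": [
    [-25, 23, 0, 0],
    [-48, 45, 0, 0],
    [-68, 64, 0, 0],
    [-84, 80, 0, 0],
    [-95, 90, 0, 0],
    [-100, 95, 0, 0],
    [-100, 95, 0, 0],
    [-100, 95, 0, 0]
  ]
}}

```text
time_s: 20.5
eef_pos: [0.4682, -0.2486, 0.3605]
ee_rot: [0.95, 0.311, 0.0, -0.0]
ft_force: [-0.2, -0.2, -2.4]
gripper_width: 0.222
```

Request:
{"name": "play_rows", "arguments": {
  "series": [
    [0, 0, 10, 0],
    [0, 0, 30, 0],
    [0, 0, 55, 0],
    [0, 0, 80, 0],
    [0, 0, 105, 0],
    [0, 0, 127, 0],
    [0, 0, 143, 0],
    [0, 0, 150, 0]
  ]
}}

```text
time_s: 21.5
eef_pos: [0.4673, -0.2487, 0.2086]
ee_rot: [0.95, 0.311, -0.001, -0.001]
ft_force: [0.2, -0.4, -1.7]
gripper_width: 0.228
```

Request:
{"name": "play_rows", "arguments": {
  "series": [
    [0, 0, 1, 0],
    [0, 0, 1, 0]
  ]
}}

```text
time_s: 21.75
eef_pos: [0.4685, -0.2495, 0.2104]
ee_rot: [0.95, 0.311, 0.0, 0.001]
ft_force: [-0.0, 0.5, -2.5]
gripper_width: 0.226
```

Run:
```python
from h import *
from st import delta
delta(.566,-.2407,.2085,36.2)
t=grab('top');s=grab('side')
f=lambda d,x,y,w,h: cv2.resize(d['img'][y:y+h,x:x+w],(400,600),interpolation=cv2.INTER_CUBIC)
save(np.hstack([f(t,370,160,110,165),f(s,280,120,110,165)]),'c6.png')
```

```text
t 21.75 pos [ 0.4685 -0.2495  0.2104] yaw 36.25 tilt [ 0.001 -0.001 -1.   ] F [-0.04  0.52 -2.52] T [-0.    0.    0.01] w 0.226 j [-0.59 -0.04  1.72  0.    1.46  0.35]
delta [83.9 50.5  2. ] roll 0.001
```

View pics/c6.png

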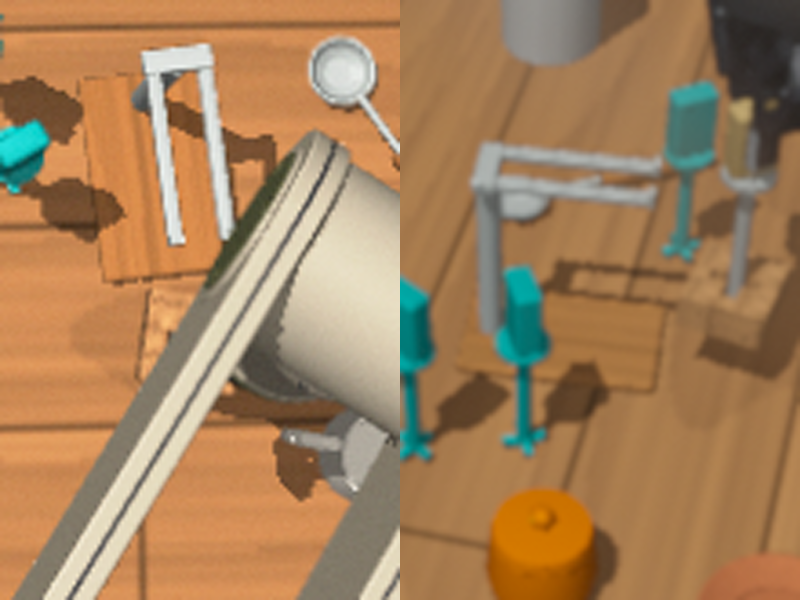

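The loaded skewer stands in front of the empty fork (side crop: stack at (735,300), fork tips at about (655,180)). I'll measure the fork's mid-line while it is visible.

Run:
```python
from h import *
for n,b in (('top',np.s_[165:228,400:436]),('side',np.s_[155:182,298:355])):
    d=load(n);C=cloud(d)[b];H=cv2.cvtColor(d['img'],cv2.COLOR_RGB2HSV)[b]
    m=(H[...,1]<50)&(C[...,2]>.162)&(C[...,2]<.18)
    v,u=np.nonzero(m);P=onplane(d,np.c_[u+b[1].start,v+b[0].start],.170)*1000
    a=np.radians(6.);s=(P[:,0]-566)*np.cos(a)+(P[:,1]+240.7)*np.sin(a);l=-(P[:,0]-566)*np.sin(a)+(P[:,1]+240.7)*np.cos(a)
    print(n,'s range',s.min().round(1),s.max().round(1))
    for c in (-25,-10,0,10,20,40,60):
        k=abs(s-c)<6; L=l[k&(l>0)];R_=l[k&(l<0)]
        if len(L) and len(R_): print(c,'left',L.min().round(1),L.max().round(1),L.mean().round(1),'right',R_.min().round(1),R_.max().round(1),R_.mean().round(1),'mid',((L.mean()+R_.mean())/2).round(1))
```

```text
top s range -35.3 91.8
-25 left 15.1 23.7 19.6 right -19.7 -9.7 -14.6 mid 2.5
-10 left 15.5 23.8 19.7 right -19.7 -9.3 -14.4 mid 2.6
0 left 15.2 24.2 19.8 right -19.4 -9.6 -14.7 mid 2.5
10 left 15.2 23.6 19.2 right -19.7 -10.0 -14.6 mid 2.3
20 left 15.9 23.9 20.0 right -19.7 -9.6 -14.8 mid 2.6
40 left 15.6 24.0 19.8 right -19.7 -10.3 -15.0 mid 2.4
60 left 14.9 23.7 19.3 right -20.1 -10.0 -14.9 mid 2.2
side s range -35.1 91.8
-25 left 13.7 25.9 19.1 right -21.9 -8.5 -14.9 mid 2.1
-10 left 12.1 25.1 18.3 right -19.6 -7.7 -14.1 mid 2.1
0 left 13.6 26.2 19.5 right -22.0 -8.6 -14.9 mid 2.3
10 left 12.0 24.3 18.5 right -20.9 -7.8 -14.8 mid 1.9
20 left 12.8 25.8 19.6 right -22.2 -9.8 -15.7 mid 1.9
40 left 12.0 28.0 19.3 right -20.2 -7.9 -15.0 mid 2.2
60 left 11.5 28.0 20.2 right -21.1 -8.1 -14.5 mid 2.9
```

Request:
{"name": "play_rows", "arguments": {
  "series": [
    [5, 3, 0, 0],
    [16, 9, 0, 0],
    [32, 18, 0, 0],
    [48, 27, 0, 0],
    [64, 37, 0, 0],
    [77, 44, 0, 0],
    [85, 48.5, 0, 0],
    [85, 48.5, 0, 0]
  ]
}}

```text
time_s: 22.85
eef_pos: [0.5657, -0.2379, 0.2093]
ee_rot: [0.95, 0.311, -0.0, -0.0]
ft_force: [-0.9, 0.6, -3.1]
gripper_width: 0.229
```

```bash
python3 st.py .5657 -.2385 .199 36.2
```

```text
t 22.85 pos [ 0.5657 -0.2379  0.2093] yaw 36.29 tilt [-0.  0. -1.] F [-0.86  0.56 -3.08] T [-0.01  0.03 -0.03] w 0.229 j [-0.48  0.18  1.49 -0.    1.47  0.46]
delta [-0.3  0.5 10.3] roll 0.002
```

Request:
{"name": "play_rows", "arguments": {
  "series": [
    [0, 0, 3, 0],
    [0, 0, 6, 0],
    [0, 0, 8, 0],
    [0, 0, 9, 0],
    [0, 0, 9.5, 0],
    [0, 0, 9.5, 0]
  ]
}}

```text
time_s: 23.6
eef_pos: [0.5653, -0.2381, 0.2001]
ee_rot: [0.95, 0.311, 0.0, 0.0]
ft_force: [0.1, -0.3, -3.2]
gripper_width: 0.229
```

Request:
{"name": "play_rows", "arguments": {
  "series": [
    [0, 0, 0.5, 0],
    [0, 0, 1, 0],
    [0, 0, 1, 0]
  ]
}}

```text
time_s: 23.98
eef_pos: [0.5652, -0.238, 0.1989]
ee_rot: [0.95, 0.311, -0.0, -0.0]
ft_force: [0.7, -0.3, -2.9]
gripper_width: 0.226
```

Request:
{"name": "play_rows", "arguments": {
  "series": [
    [0, 0, 0.5, 0],
    [0, 0, 1, 0],
    [0, 0, 1, 0]
  ]
}}

```text
time_s: 24.35
eef_pos: [0.5653, -0.2381, 0.1988]
ee_rot: [0.95, 0.311, 0.0, 0.0]
ft_force: [-2.8, 2.4, 5.2]
gripper_width: 0.227
```

Request:
{"name": "play_rows", "arguments": {
  "series": [
    [0, 0, 0.4, 0],
    [0, 0, 0.8, 0],
    [0, 0, 0.8, 0]
  ]
}}

```text
time_s: 24.72
eef_pos: [0.5655, -0.2382, 0.1988]
ee_rot: [0.95, 0.311, 0.0, 0.0]
ft_force: [-5.8, 2.5, 10.8]
gripper_width: 0.227
```

Request:
{"name": "play_rows", "arguments": {
  "series": [
    [0, 0, -0.6, 0],
    [0, 0, -1.2, 0],
    [0, 0, -1.2, 0]
  ]
}}

```text
time_s: 25.1
eef_pos: [0.5654, -0.2382, 0.1988]
ee_rot: [0.95, 0.311, 0.0, 0.0]
ft_force: [-2.8, 1.6, 5.6]
gripper_width: 0.23
```

Request:
{"name": "play_rows", "arguments": {
  "series": [
    [0, 0, 0, 0],
    [0, 0, 0, 0],
    [0, 0, 0, 0],
    [0, 0, 0, 0],
    [0, 0, 0, 0],
    [0, 0, 0, 0]
  ],
  "fingers": 0.55
}}

```text
time_s: 25.85
eef_pos: [0.5653, -0.2381, 0.1984]
ee_rot: [0.95, 0.311, 0.0, 0.0]
ft_force: [0.8, -0.2, 0.2]
gripper_width: 0.552
```

Run:
```python
from h import *
from st import delta
delta(.5657,-.2385,.33,36.2)
s=grab('side')
save(cv2.resize(s['img'][110:230,270:390],(600,600),interpolation=cv2.INTER_CUBIC),'c7.png')
```

```text
t 25.85 pos [ 0.5653 -0.2381  0.1984] yaw 36.26 tilt [ 0. -0. -1.] F [ 0.82 -0.24  0.15] T [-0.02  0.    0.04] w 0.552 j [-0.48  0.19  1.5  -0.    1.45  0.46]
delta [ 1.000e-01  6.000e-01 -1.316e+02] roll 0.001
```

View pics/c7.png

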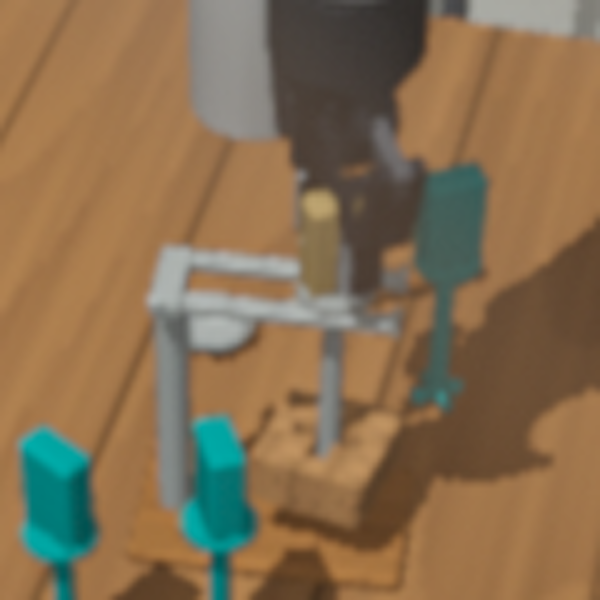

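The skewer hangs in the fork (handle at (320,240)) with all three coasters at (325,465), and the fingers are clear. I'm withdrawing straight up, slowly at first.

Request:
{"name": "play_rows", "arguments": {
  "series": [
    [0, 0, -10, 0],
    [0, 0, -25, 0],
    [0, 0, -45, 0],
    [0, 0, -70, 0],
    [0, 0, -100, 0],
    [0, 0, -130, 0],
    [0, 0, -150, 0],
    [0, 0, -150, 0]
  ]
}}

```text
time_s: 26.9
eef_pos: [0.566, -0.2385, 0.3512]
ee_rot: [0.95, 0.311, 0.002, 0.002]
ft_force: [-0.8, -0.9, -0.0]
gripper_width: 0.55
```

Request:
{"name": "play_rows", "arguments": {
  "series": [
    [-40, 0, 0, 0],
    [-90, 0, 0, 0],
    [-140, 0, 0, 0],
    [-190, 0, 0, 0],
    [-200, 0, 0, 0],
    [-200, 0, 0, 0]
  ]
}}

```text
time_s: 27.65
eef_pos: [0.4036, -0.3564, 0.3474]
ee_rot: [0.951, 0.31, -0.0, -0.001]
ft_force: [1.2, 0.6, -0.2]
gripper_width: 0.552
```

Run:
```python
from h import *
from st import delta
delta(.5657,-.2385,.33,36.2)
t=grab('top');s=grab('side')
f=lambda d,x,y,w,h: cv2.resize(d['img'][y:y+h,x:x+w],(400,600),interpolation=cv2.INTER_CUBIC)
save(np.hstack([f(t,370,160,110,165),f(s,280,120,110,165)]),'c8.png')
C=cloud(s)
P=C[130:240,300:370].reshape(-1,3)
for lo,hi in ((.224,.24),(.04,.085)):
    m=(P[:,2]>lo)&(P[:,2]<hi)&(abs(P[:,0]-.566)<.06)&(abs(P[:,1]+.24)<.06);print(lo,m.sum(),P[m].mean(0).round(4),np.median(P[m,2]).round(4),P[m].max(0).round(4))
```

```text
t 27.65 pos [ 0.4036 -0.3564  0.3474] yaw 36.17 tilt [-0.001  0.001 -1.   ] F [ 1.18  0.55 -0.15] T [-0.04  0.    0.03] w 0.552 j [-0.82 -0.05  1.49  0.    1.71  0.12]
delta [200.4   0.6  17.4] roll -0.0
0.224 103 [ 0.5652 -0.2339  0.2304] 0.231 [ 0.5829 -0.2211  0.2351]
0.04 592 [ 0.5643 -0.2266  0.068 ] 0.0724 [ 0.6023 -0.1976  0.0838]
```

View pics/c8.png

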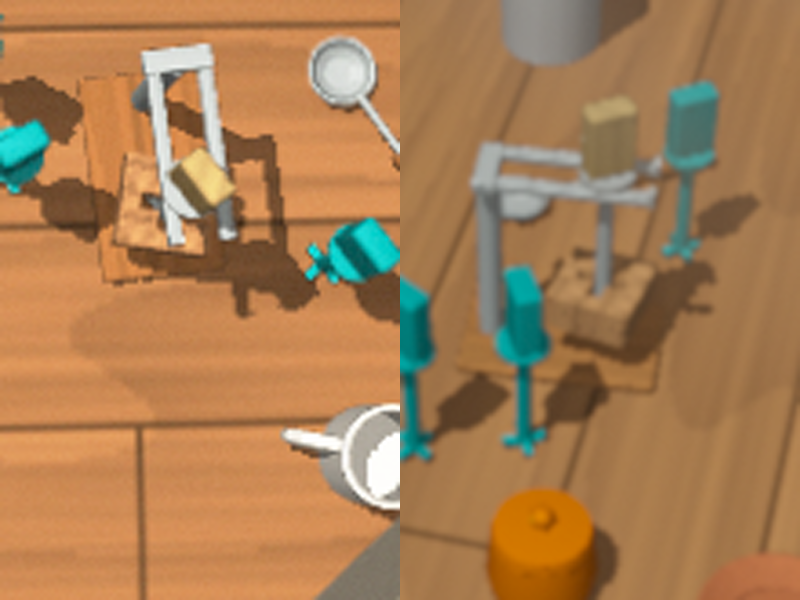

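The top crop shows the handle at (203,180) seated between the prongs. The side crop shows the stack hanging level at (600,300). The decoys and mug have not moved, so I'm handing in.

```bash
python3 -c "
from rig import env
print(env.finish_job())"
```

```text
the job is handed in; nothing more can be done
None
```

The job is done and handed in at about 28 s of the 72 s allowed. The skewer hangs in the fork with all three coasters on it, and the gripper has let go and is clear.

- **Threading:** The skewer went down through all three coasters with no contact force showing. I felt the caddy floor as a change of about 6 N, at the depth the camera estimate had predicted. I then raised it 2 mm and turned it 45° freely.
- **Hanging:** I carried the stack back at a fixed angle and lowered it into the fork. The highest reading while seating it was about 11 N upward, plus about 6 N sideways. I eased off before opening the fingers.
- **Last checks:** The pictures show the handle about level, its top at 0.231 m as expected, with all three coasters on the wings. The decoys, mug and sugar pot looked unmoved; the other bystanders were not all in that last view.
- **Disagreement:** The fork's centre line measured about 2 mm to the left of where I had first gripped the skewer. I used the measured line, which is well within the 6 mm of play on each side of the rod.

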